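Put the rinsed amber bottle away in the jeweller's chemical caddy

ROBOT

A 6-joint arm with a two-finger parallel gripper is mounted at the origin on the work surface. World frame = base frame: x ahead of the robot, y to its left, z up, the work surface at z = 0. Lengths are in mm, angles in rad, forces in N, time in s.
With the tool pointing down it reaches from about 275 to 750 mm from the base axis. Payload 10.2 kg.
Tool frame: the origin (TCP) lies at the very end of the fingers, on their centre line; the grasp point (between the pads) lies 19 mm behind it; x points along the fingers, y is the direction in which the jaws open and shut, and the axes are right-handed (so a half turn about x gives the same grasp; the last joint's range is limited). The gripper opens to 85 mm and grips with 20 to 120 N. Pads are 22 mm wide; open, the fingers measure 114 mm over their backs; the gripper's body (76 mm by 85 mm) begins 54 mm behind the grasp point. The pads swing forward as they close: fully open they stand 13 mm farther back than shut.
Start: joints at [0.887, 0.313, 1.498, -0, 1.331, -0.223], TCP at [233.462, 470.241, 231.294] pointing down, gripper open.
Joint ranges: [-2.94, 2.94], [-0.97, 2.17], [0.19, 2.56], [-1.23, 4.37], [0.02, 3.11], [-2.88, 2.88]. Speed limits (rad/s): [2.39, 2.39, 3.01, 3.14, 3.14, 3.14].

INTERFACE

Orientations are given as a unit quaternion [w, x, y, z].
In Python, from rig import ctrl, viewer, finish_job gives the robot as it stands.
- The arm moves only by the tool carry_out, never from a script. Its argument "targets" is a list of rows, each an object of numbers: "x", "y", "z": the shift along the world's x, y, z in m; "ax", "ay", "az": the turn, a rotation vector about the world's x, y, z in rad; "hand": the opening, from -1 (shut) to 1 (fully open). A call has 1 to 5 rows; each row is the pose to reach, as a shift and turn from the pose commanded when the call began; what a row does not reach only later rows make up. A row lasts 1/8 s, in which the tool goes at most 62.5 mm and 10.7 degrees, less where a joint would pass 70% of its speed; a pose out of reach is approached as far as the arm can. A call with a gripper value outside its range is refused whole. The fingers move at their own pace and stop on an object; "grip_force" is the grip in N (left out, the last holds). Time passes only in rows, so rows that repeat a pose let the fingers close. It gives the time, the measured TCP pose, the force and the opening at its end, in the units of the state.
- ctrl.sense(): the state, without advancing time (a new reading comes with each control period).
- viewer.capture(name): name is "scene" or "top"; returns the picture (384x512x3 uint8, blue, green, red); there is no depth.
- viewer.camera_info(name): a dict with "fx", "fy", "cx", "cy" (pixels), "R" (3x3) and "t" (3): a world point X has camera coordinates R X + t. Camera axes: x right, y down, z forward; pixel columns grow to the right and rows downward; lengths in mm; the calibration is good to about 2 mm. A picture is of the moment at which its call begins. camera_info takes no time and is no camera call.
- finish_job(): hands the job in, once; it reports no verdict.
The state is a dict: "time_s": time; "joints": joint angles; "dq": joint speeds; "tau": joint torques, N m; "eef_pos": TCP position; "ee_rot": TCP orientation; "force": force on the tool from outside, world axes, zero at the start; "wrist_torque": the same for the moment, N m; "grip_width": opening from 0.0 (shut) to 1.0 (fully open).
Only numpy, scipy, OpenCV 4.12 (cv2) and the standard library are available. Lean on these libraries where they do the work, as an engineer would, in place of code of your own. Each camera call takes 0.05 s, during which the arm holds its last target. There are 200 camera calls.

TASK

Take the amber bottle with the black cap out of the sloping draining rack and stand it upright on the cork mat in the open tray of the clear-hooded caddy, feeling for the mat and setting it down gently rather than dropping or ramming it. Let go, then push the tray smoothly and fully shut under the hood with the bottle and the white jar still standing. Leave the green bottle in its rack and everything else on the bench where it is.

Things in the scene. Friction and masses are not known exactly. Their poses are not given: they have to be found in the camera images.
- bottle_amber: Amber reagent bottle with black cap and paper label, the one to move; about 0.2 to 0.4 kg. Straight round body 54 mm in diameter from its underside to 100 mm up, then a cap 42 mm in diameter up to 130 mm. Origin: centre of its underside; z: its axis towards the cap. It starts leaning 45 degrees from vertical in one of the rack's two slots.
- bottle_green: Green bottle with white cap and yellow label, same shape and size as the amber one, leaning in the other slot; stays there.
- rack: Fixed draining rack, wooden base 150 x 190 mm. Origin on the table under it. Two slots at y = +55 and -55 mm of its frame; in each a bottle lies on two 8 mm steel wires (32 mm apart, under the lower 80 mm of the bottle) with its foot on a small steel plate; caps point up and to +x of the rack at 45 degrees. Nothing is beside or above the upper part of the bottles.
- caddy: Fixed caddy with a clear acrylic hood. Origin on the table at the middle of the hood's front edge; +x goes into the hood, -x out towards the robot. Hood from x = 0 to 220 mm, 240 mm wide, top at z = 236 mm, open at the front. The wooden tray slides out of it along -x; its front panel is 12 mm thick (top at z = 72 mm), its side walls are 196 mm apart (top at z = 58 mm).
- mat_middle (a point): Middle, seen from above, of the cork mat (98 mm along the tray x 194 mm across, from just behind the front panel). Moves with the tray. Its z is that of the tray's wooden floor, 30 mm, not of the mat's top: mats of different thickness are used, and the top lies 4 to 24 mm above this point, unmeasured. Behind the mat the floor is bare wood.
- tray (a joint): Opening of the sliding tray in m: 0 shut, 0.130 fully out; starts at about 0.105 to 0.125.
- tray_handle (a point): Middle of the brass bar handle on the tray's front, bar 110 mm long along the caddy's y, about 10 mm thick, 35 mm in front of the front panel, 55 mm above the table. Moves with the tray.
- jar: White jar, 54 mm in diameter, 55 mm tall, standing in the tray on the bare floor behind the cork. Origin: centre of its underside.
- bench_block: Steel bench block on a rubber foot, about 120 x 120 x 40 mm, on the bench to the robot's right; leave alone.
- ring_mandrel: Upright steel ring mandrel, foot 60 mm wide, 200 mm tall; leave alone.
- pickle_bowl: Blue ceramic bowl, 110 mm wide, 45 mm tall; leave alone.
- hammer: Hammer lying at the robot's right; leave alone.
- spray: Slim amber bottle with a black cap standing upright at the right of the bench, 48 mm in diameter, 150 mm tall; not the one to move, leave alone.
Mind the look-alikes: they are no part of the job. There is more than one size of the jar; the one meant has the size given above.

How it is judged (in metres and radians):
On the way:
1. the amber bottle stands upright on the cork mat, let go, while the tray is still open (more than 80 mm) (angle between bottle_amber's own z axis and vertical below 0.09 rad and contact force between bottle_amber and caddy above 0.5 N and contact force between bottle_amber and the arm below 0.05 N and contact force between bottle_amber and the fingers below 0.05 N and z of bottle_amber in the frame of caddy between 0.028 and 0.062 m and linear speed of bottle_amber below 0.02 m/s and value of joint tray above 0.08 m), for 0.2 s.
At the end, for the whole second after the job is handed in: Tray shut to within 6 mm; amber bottle upright (within 5 degrees), at rest and untouched with its middle over the cork mat; white jar upright (within 5 degrees) behind the mat; green bottle within 20 mm of where it started in the rack (angle between each of bottle_amber, jar's own z axis and vertical below 0.09 rad and contact force between bottle_amber and caddy above 0.5 N and contact force between bottle_amber and the arm below 0.05 N and contact force between bottle_amber and the fingers below 0.05 N and z of bottle_amber in the frame of caddy between 0.028 and 0.062 m and linear speed of bottle_amber below 0.02 m/s and value of joint tray below 0.006 m and x of bottle_amber in the frame of caddy between 0.022 and 0.1 m and y of bottle_amber in the frame of caddy between -0.085 and 0.085 m and angular speed of bottle_amber below 0.2 rad/s and x of jar in the frame of caddy between 0.09 and 0.2 m and distance of bottle_green from where it was at the start of the episode below 0.02 m).
It fails at once if the amber bottle is dropped or slammed: it comes down on the mat, held or not, faster than 0.2 m/s over the last 20 mm (linear speed of bottle_amber above 0.2 m/s and contact force between bottle_amber and caddy below 0.05 N and z of bottle_amber in the frame of caddy below 0.075 m and x of bottle_amber in the frame of caddy between -0.14 and 0.1 m and y of bottle_amber in the frame of caddy between -0.1 and 0.1 m).
It fails at once if the amber bottle is pressed or dropped on the caddy with more than 35 N (contact force between bottle_amber and caddy above 35 N).
It fails at once if the tray is slammed shut faster than 0.4 m/s (velocity of joint tray below -0.4 m/s).
It fails at once if the white jar is tipped by more than 25 degrees (angle between jar's own z axis and vertical above 0.44 rad).
It fails at once if the green bottle or another thing on the bench is moved by more than 20 mm (distance of any of bottle_green, bench_block, ring_mandrel, pickle_bowl, hammer, spray from where it was at the start of the episode above 0.02 m).
It also fails if it takes over 67 s, if anything falls off the work surface, if the arm or the gripper's body presses on something with over 40 N, if the wrist force passes 120 N, or if a joint passes its speed limit or range.

## Working session

There is one attempt and no reset: what is moved stays moved. The work goes in short steps, Python scripts to look and compute and a tool call to move; the robot and the scene stay as the last step left them, time stands still between calls to the robot, and variables do not carry over. Pictures are saved under pics/ and viewed, about 8 in all and at most 12, crops included, and the job is handed in when it is done.

Besides the shell and the picture viewer there is one more tool, called after "Emit:" as a command line: name --argument value ..., lists and objects as JSON in quotes. carry_out: Moves the arm, as the interface text tells. Its arguments: {"type":"object","properties":{"targets":{"type":"array"},"grip_force":{"type":"number"}},"required":["targets"]}

```bash
mkdir -p pics; python3 - <<'E'
from rig import ctrl, viewer
import cv2, numpy as np
for n in ("scene","top"):
    im=viewer.capture(n); cv2.imwrite(f"pics/{n}0.png",im)
    c=viewer.camera_info(n); print(n,{k:np.round(v,3).tolist() for k,v in c.items()})
print(ctrl.sense())
E
```

```text
scene {'fx': 495.022, 'fy': 495.022, 'cx': 255.786, 'cy': 202.349, 'R': [[-0.797, -0.603, 0.013], [-0.441, 0.568, -0.695], [0.412, -0.559, -0.719]], 't': [503.941, 315.721, 1501.108]}
top {'fx': 387.794, 'fy': 387.794, 'cx': 258.291, 'cy': 192.37, 'R': [[-0.021, -1.0, -0.01], [-0.99, 0.022, -0.136], [0.137, 0.007, -0.991]], 't': [25.001, 601.81, 1281.284]}
{'time_s': 0.1, 'joints': array([ 8.86566195e-01,  3.13363792e-01,  1.49834001e+00,  2.17141935e-05,
        1.33103119e+00, -2.23414272e-01]), 'dq': array([ 0.00083696, -0.00194593, -0.00213446,  0.00059427, -0.00012622,
       -0.00148176]), 'tau': array([ 1.70106414e-03, -4.12899506e+01, -2.60141730e+01, -1.83270299e-04,
        2.98348081e-03, -7.00015789e-05]), 'eef_pos': array([233.32052004, 470.04875635, 230.8157374 ]), 'ee_rot': array([ 0.688236  ,  0.16112732,  0.68860353, -0.16184677]), 'force': array([ 0.0304616 ,  0.71081709, -0.12642759]), 'wrist_torque': array([-0.00476506, -0.0284119 ,  0.01774579]), 'grip_width': 1.0011834094460024}
```

View pics/scene0.png

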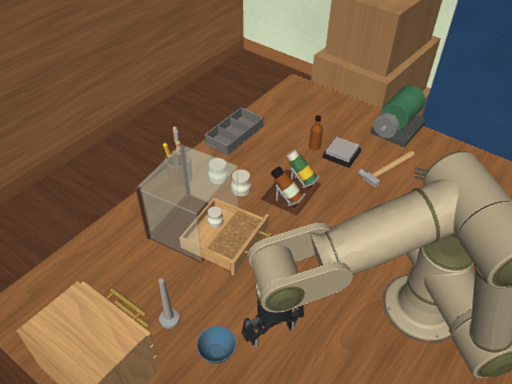

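View pics/top0.png

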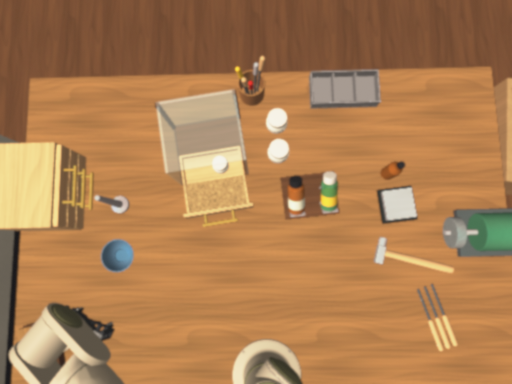

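The top picture shows the amber bottle at (296,197), the green one at (329,193), the tray at about (215,185) and its handle at (220,221). The jar is at (220,163). I'll enlarge the region for pixel measurements.

```bash
python3 - <<'E'
import cv2
a=cv2.imread("pics/top0.png")[80:230,150:350]; cv2.imwrite("pics/topc.png",cv2.resize(a,None,fx=4,fy=4,interpolation=cv2.INTER_CUBIC))
a=cv2.imread("pics/scene0.png")[140:280,135:335]; cv2.imwrite("pics/scc.png",cv2.resize(a,None,fx=4,fy=4,interpolation=cv2.INTER_CUBIC))
E
```

```text
(no output)
```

View pics/topc.png

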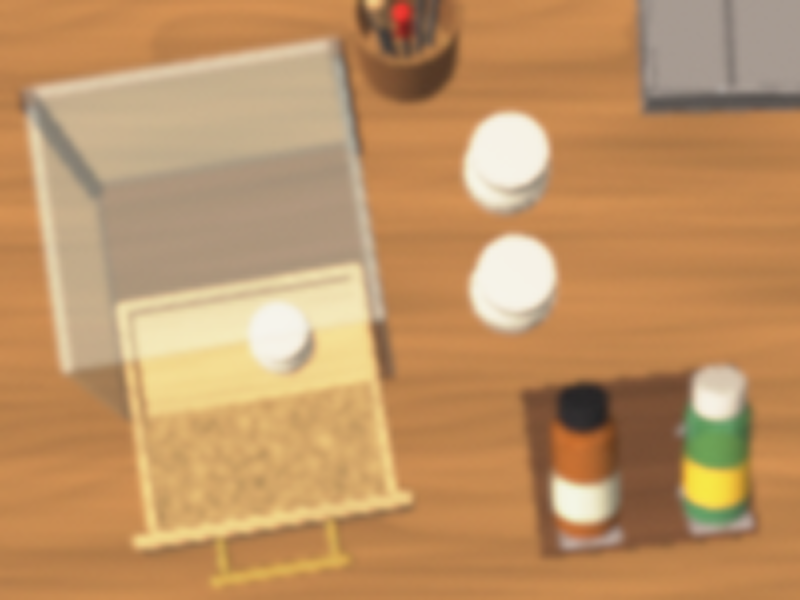

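View pics/scc.png

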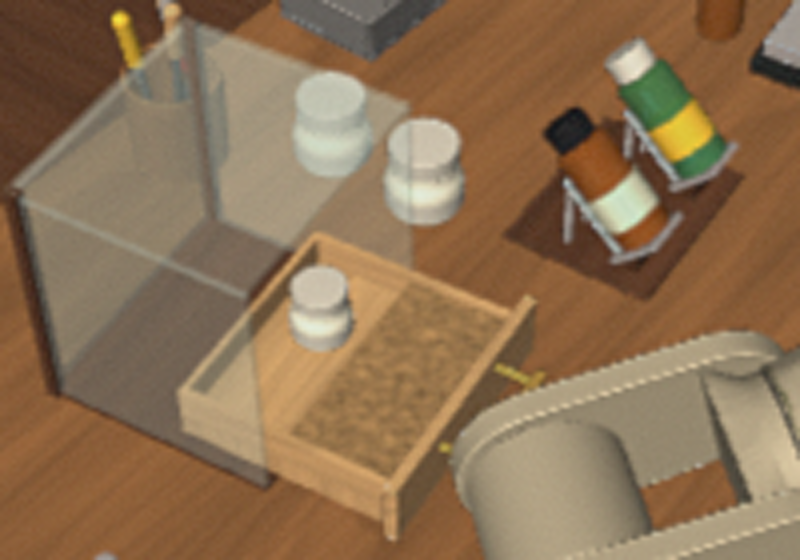

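Full view of the bottle, tray and hood edges is good enough to fit. I'll fit bottle and rack pose to both views, and the caddy to its hood, panel and handle corners.

```bash
cat > h.py <<'E'
from rig import ctrl, viewer
import cv2, numpy as np
from scipy.optimize import least_squares
from scipy.spatial.transform import Rotation as Ro
C={n:viewer.camera_info(n) for n in ("scene","top")}
OFF={"top":(150,80),"scene":(135,140)}
def proj(n,X):
    c=C[n]; p=np.atleast_2d(X)@np.array(c["R"]).T+np.array(c["t"])
    return np.c_[c["fx"]*p[:,0]/p[:,2]+c["cx"],c["fy"]*p[:,1]/p[:,2]+c["cy"]]
def px(n,P): return (np.array(P,float)+.5)/4-.5+OFF[n]   # 4x crop -> pixel
def hullpts(foot,axis):
    a=np.array(axis)/np.linalg.norm(axis); u=np.cross(a,[0.3,1,0.1]); u/=np.linalg.norm(u); v=np.cross(a,u)
    t=np.linspace(0,2*np.pi,48)[:,None]
    return [np.vstack([foot+a*z+r*(np.cos(t)*u+np.sin(t)*v) for z in zs]) for zs,r in (((0,100),27),((100,130),21))]
def dist(n,foot,axis,P):
    hs=[cv2.convexHull(proj(n,h).astype(np.float32)) for h in hullpts(foot,axis)]
    return [max(cv2.pointPolygonTest(h,(float(x),float(y)),True) for h in hs) for x,y in P]
E
python3 - <<'E'
from h import *
A={"top":[(558,400),(607,400),(583,383),(552,435),(620,435),(552,490),(620,490),(587,537)],
 "scene":[(546,133),(578,109),(610,125),(640,165),(587,205),(625,252),(667,222)]}
G={"top":[(692,390),(745,390),(718,366),(683,440),(750,440),(750,490),(683,490),(717,524)],
 "scene":[(606,60),(640,38),(660,70),(695,110),(640,130),(726,160),(684,182)]}
def f(q):
    x,y,z,w=q; c,s=np.cos(w),np.sin(w); ax=[c,s,1]; r=[]
    for k,D in ((0,A),(1,G)):
        foot=np.array([x,y,z])-110*k*np.array([-s,c,0])
        for n in D: r+=dist(n,foot,ax,px(n,D[n]))
    return r
s=least_squares(f,[500,-70,40,0.1],x_scale=[10,10,10,.1],diff_step=1e-3,loss="soft_l1")
print("bottle foot,yaw",s.x.round(3),"res",np.round(f(s.x),1))
H=[(220,120,236),(220,-120,236),(0,120,236),(0,-120,236)]; hp=px("top",[(25,93),(335,40),(68,373),(383,318)])
T=lambda q,P:np.array(P,float)@np.array([[np.cos(q[2]),np.sin(q[2]),0],[-np.sin(q[2]),np.cos(q[2]),0],[0,0,1]])+[q[0],q[1],0]
g=lambda q:(proj("top",T(q,H))-hp).ravel()
r=least_squares(g,[600,150,0.1],x_scale=[10,10,.1]); q=r.x
print("caddy",q.round(3),g(q).round(1))
def back(n,p,z):
    c=C[n];d=np.array(c["R"]).T@[(p[0]-c["cx"])/c["fx"],(p[1]-c["cy"])/c["fy"],1];o=-np.array(c["R"]).T@c["t"];return o+d*(z-o[2])/d[2]
def loc(X): c,s_=np.cos(q[2]),np.sin(q[2]);d=X[:2]-q[:2];return np.round([c*d[0]+s_*d[1],-s_*d[0]+c*d[1]],1)
for nm,n,p,z in [("panelL","top",(137,540),72),("panelR","top",(410,495),72),("hL","top",(213,582),55),("hR","top",(345,560),55),("jar top","top",(278,331),85),
  ("jar top sc","scene",(320,282),85),("panel top sc R","scene",(530,302),72),("panel top sc L","scene",(392,487),72)]:
    X=back(n,px(n,[p])[0],z);print(nm,X.round(1),loc(X))
E
```

```text
bottle foot,yaw [ 5.39636e+02 -1.17565e+02  3.47360e+01  1.03000e-01] res [ 0.4  0.6  0.2  0.2 -0.5 -0.6 -0.2  1.3  0.5  0.3 -1.6 -1.5  0.2  0.7
  1.2 -0.1  0.1  0.1 -0.4  0.3 -0.2 -0.4  0.5 -0.2 -0.2  2.1  1.1 -0.3
 -1.   0.1]
caddy [6.55842e+02 1.62083e+02 1.54000e-01] [-0.6 -0.3  0.6 -0.6 -1.   0.6  1.   0.2]
panelL [529.2 259.5  72. ] [-110.2  115.7]
panelR [561.6  32.9  72. ] [-113.  -113.2]
hL [494.1 199.2  55. ] [-154.2   61.5]
hR [510.   88.6  55. ] [-155.4  -50.2]
jar top [700.1 140.   85. ] [ 40.4 -28.6]
jar top sc [701.1 138.1  85. ] [ 41.  -30.6]
panel top sc R [555.9  39.2  72. ] [-117.6 -106.1]
panel top sc L [525.9 259.7  72. ] [-113.5  116.4]
```

```bash
cat >> h.py <<'E'
def goalR(tilt,yaw,flip=1):
    h=np.array([np.cos(yaw),np.sin(yaw),0]); x=np.sin(tilt)*h-np.cos(tilt)*np.array([0,0,1]); y=flip*np.array([-h[1],h[0],0])
    return Ro.from_matrix(np.c_[x,y,np.cross(x,y)])
def cur():
    s=ctrl.sense(); w,x,y,z=s["ee_rot"]; return s,np.array(s["eef_pos"]),Ro.from_quat([x,y,z,w])
def delta(pos,R):
    s,p,Rc=cur(); print("d mm",(np.array(pos)-p).round(1),"rv",(R*Rc.inv()).as_rotvec().round(3))
E
python3 - <<'E'
from h import *
s,p,R=cur(); print(R.as_matrix().round(3))
for f in (1,-1): delta([599,-111,200],goalR(.17,.103,f))
E
```

```text
[[-0.001  0.445  0.896]
 [-0.001  0.896 -0.445]
 [-1.    -0.001 -0.   ]]
d mm [ 365.7 -581.   -30.8] rv [-0.03  -0.17   0.563]
d mm [ 365.7 -581.   -30.8] rv [ 0.224 -0.042 -2.57 ]
```

Emit:
carry_out --targets '[{"x":0.03,"y":-0.048,"z":0,"az":0.05},{"x":0.06,"y":-0.097,"z":0,"az":0.1},{"x":0.09,"y":-0.145,"z":0,"az":0.15},{"x":0.12,"y":-0.194,"z":0,"az":0.2},{"x":0.15,"y":-0.242,"z":0,"az":0.25}]'

```text
invalid input at $.targets[0]: expected keys x, y, z, ax, ay, az, hand
```

Emit:
carry_out --targets '[{"x":0.03,"y":-0.048,"z":0,"az":0.05},{"x":0.06,"y":-0.097,"z":0,"az":0.1},{"x":0.09,"y":-0.145,"z":0,"az":0.15},{"x":0.12,"y":-0.194,"z":0,"az":0.2},{"x":0.15,"y":-0.242,"z":0,"az":0.25}]'

```text
invalid input at $.targets[0]: expected keys x, y, z, ax, ay, az, hand
```

```bash
python3 - <<'E'
from h import *
s,p,R=cur(); print(s["time_s"],p.round(1),s["joints"].round(3))
delta([599,-111,200],goalR(.17,.103))
E
```

```text
0.1 [233.3 470.  230.8] [ 0.887  0.313  1.498  0.     1.331 -0.223]
d mm [ 365.7 -581.   -30.8] rv [-0.03  -0.17   0.563]
```

All keys are required in each row.

Emit:
carry_out --targets '[{"x":0.03,"y":-0.048,"z":0,"ax":0,"ay":0,"az":0.05,"hand":1},{"x":0.06,"y":-0.097,"z":0,"ax":0,"ay":0,"az":0.1,"hand":1},{"x":0.09,"y":-0.145,"z":0,"ax":0,"ay":0,"az":0.15,"hand":1},{"x":0.12,"y":-0.194,"z":0,"ax":0,"ay":0,"az":0.2,"hand":1},{"x":0.15,"y":-0.242,"z":0,"ax":0,"ay":0,"az":0.25,"hand":1}]'

```text
time_s: 0.72
eef_pos: [384.0, 226.5, 231.2]
ee_rot: [0.703, 0.074, 0.703, -0.074]
force: [-0.2, 0.5, -0.1]
grip_width: 0.999
```

Emit:
carry_out --targets '[{"x":0.03,"y":-0.048,"z":0,"ax":0,"ay":0,"az":0.05,"hand":1},{"x":0.06,"y":-0.097,"z":0,"ax":0,"ay":0,"az":0.1,"hand":1},{"x":0.09,"y":-0.145,"z":0,"ax":0,"ay":0,"az":0.15,"hand":1},{"x":0.12,"y":-0.194,"z":0,"ax":0,"ay":0,"az":0.2,"hand":1},{"x":0.15,"y":-0.242,"z":0,"ax":0,"ay":0,"az":0.25,"hand":1}]'

```text
time_s: 1.35
eef_pos: [534.1, -15.6, 231.1]
ee_rot: [0.707, -0.014, 0.707, 0.014]
force: [0.6, 0.5, 0.2]
grip_width: 1.001
```

```bash
python3 - <<'E'
from h import *
s,p,R=cur(); print(s["time_s"],p.round(1),s["joints"].round(3))
delta([599,-111,200],goalR(.17,.103))
E
```

```text
1.35 [534.1 -15.6 231.1] [-0.249  0.334  1.47   0.     1.339 -1.86 ]
d mm [ 64.9 -95.4 -31.1] rv [ 0.012 -0.17   0.062]
```

Emit:
carry_out --targets '[{"x":0.033,"y":-0.048,"z":-0.015,"ax":0.006,"ay":-0.085,"az":0.031,"hand":1},{"x":0.065,"y":-0.095,"z":-0.031,"ax":0.012,"ay":-0.17,"az":0.062,"hand":1},{"x":0.065,"y":-0.095,"z":-0.031,"ax":0.012,"ay":-0.17,"az":0.062,"hand":1}]'

```text
time_s: 1.72
eef_pos: [598.2, -111.6, 198.0]
ee_rot: [0.763, -0.031, 0.645, 0.038]
force: [0.0, 0.9, -0.1]
grip_width: 0.998
```

```bash
python3 - <<'E'
from h import *
s,p,R=cur(); print(s["time_s"],p.round(1),s["joints"].round(3))
delta([599,-111,200],goalR(.17,.103))
a=viewer.capture("scene");cv2.imwrite("pics/s1.png",cv2.resize(a[100:280,150:390],None,fx=2.5,fy=2.5,interpolation=cv2.INTER_CUBIC))
b=viewer.capture("top");cv2.imwrite("pics/t1.png",np.hstack([cv2.resize(b[80:260,200:400],None,fx=2,fy=2),cv2.resize(a[100:280,190:390],None,fx=2,fy=2)]))
E
```

```text
1.725 [ 598.2 -111.6  198. ] [-0.412  0.436  1.421  0.091  1.14  -2.113]
d mm [0.8 0.6 2. ] rv [-0.001 -0.002  0.005]
```

View pics/t1.png

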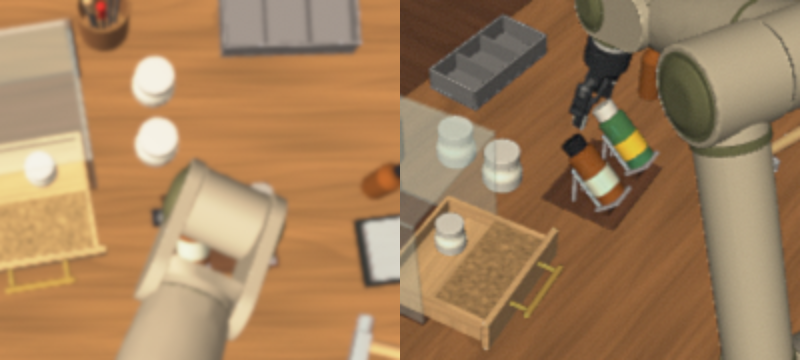

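```bash
python3 - <<'E'
from h import *
delta([627.8,-108.5,184],goalR(-.262,.103))
delta([599.5,-111.4,78],goalR(-.262,.103))
E
```

```text
d mm [ 29.7   0.2 -15.9] rv [-0.045  0.429  0.003]
d mm [   1.4   -2.7 -121.9] rv [-0.045  0.429  0.003]
```

Emit:
carry_out --targets '[{"x":0.01,"y":0,"z":0,"ax":-0.015,"ay":0.143,"az":0.001,"hand":1},{"x":0.02,"y":0,"z":-0.005,"ax":-0.03,"ay":0.286,"az":0.002,"hand":1},{"x":0.03,"y":0,"z":-0.014,"ax":-0.045,"ay":0.429,"az":0.003,"hand":1},{"x":0.024,"y":-0.001,"z":-0.036,"ax":-0.045,"ay":0.429,"az":0.003,"hand":1},{"x":0.018,"y":-0.001,"z":-0.06,"ax":-0.045,"ay":0.429,"az":0.003,"hand":1}]'

```text
time_s: 2.45
eef_pos: [616.7, -108.2, 139.8]
ee_rot: [0.608, -0.042, 0.792, 0.032]
force: [0.6, -0.7, 0.8]
grip_width: 1.001
```

```bash
python3 - <<'E'
from h import *
s,p,R=cur(); print(s["time_s"],p.round(1),s["joints"].round(3),s["force"].round(1))
delta([599.5,-111.4,78],goalR(-.262,.103))
a=viewer.capture("scene");b=viewer.capture("top")
print("TCP px",proj("top",p),proj("scene",p))
cv2.imwrite("pics/t2.png",np.hstack([cv2.resize(b[140:230,240:340],None,fx=4,fy=4,interpolation=2),cv2.resize(a[130:220,240:340],None,fx=4,fy=4,interpolation=2)]))
E
```

```text
2.45 [ 616.7 -108.2  139.8] [-0.316  0.762  1.049 -0.107  1.569 -1.98 ] [ 0.6 -0.7  0.8]
d mm [-17.2  -3.2 -61.8] rv [ 0.001  0.001 -0.003]
TCP px [[295.83936546 182.75483045]] [[278.68681644 169.1924436 ]]
```

View pics/t2.png

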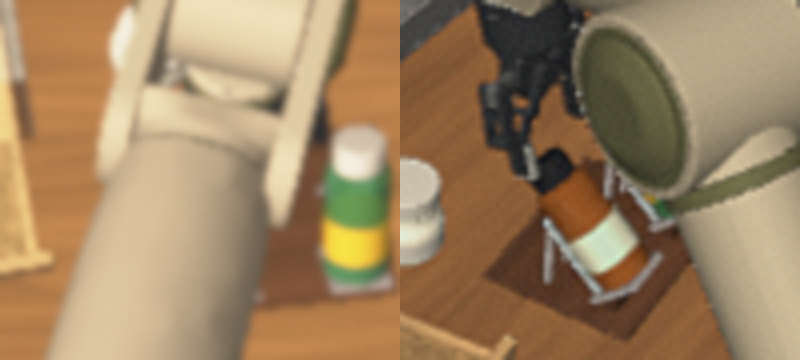

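The left finger straddles the cap (about (525,165) in the crop), with the TCP projecting onto the cap's centre. I'll descend.

Emit:
carry_out --targets '[{"x":-0.005,"y":-0.001,"z":-0.017,"ax":0,"ay":0,"az":0,"hand":1},{"x":-0.01,"y":-0.002,"z":-0.034,"ax":0,"ay":0,"az":0,"hand":1},{"x":-0.014,"y":-0.003,"z":-0.048,"ax":0,"ay":0,"az":0,"hand":1},{"x":-0.017,"y":-0.003,"z":-0.058,"ax":0,"ay":0,"az":0,"hand":1},{"x":-0.017,"y":-0.003,"z":-0.06,"ax":0,"ay":0,"az":0,"hand":1}]'

```text
time_s: 3.18
eef_pos: [599.4, -112.6, 80.2]
ee_rot: [0.608, -0.042, 0.792, 0.032]
force: [-0.0, 0.0, -0.1]
grip_width: 0.996
```

Emit:
carry_out --targets '[{"x":0,"y":0,"z":0,"ax":0,"ay":0,"az":0,"hand":0.45},{"x":0,"y":0,"z":0,"ax":0,"ay":0,"az":0,"hand":0.3},{"x":0,"y":0,"z":0,"ax":0,"ay":0,"az":0,"hand":0.2},{"x":0,"y":0,"z":0,"ax":0,"ay":0,"az":0,"hand":0}]' --grip_force 30

```text
time_s: 3.68
eef_pos: [599.7, -109.6, 82.0]
ee_rot: [0.609, -0.04, 0.792, 0.034]
force: [-2.5, 14.6, 11.0]
grip_width: 0.62
```

Emit:
carry_out --targets '[{"x":0,"y":0.003,"z":0.002,"ax":0,"ay":0,"az":0,"hand":-0.2},{"x":0,"y":0.004,"z":0.002,"ax":0,"ay":0,"az":0,"hand":-0.5},{"x":0,"y":0.004,"z":0.002,"ax":0,"ay":0,"az":0,"hand":-0.5}]' --grip_force 70

```text
time_s: 4.05
eef_pos: [599.7, -109.0, 82.4]
ee_rot: [0.609, -0.042, 0.792, 0.031]
force: [1.5, -0.3, 0.0]
grip_width: 0.611
```

Emit:
carry_out --targets '[{"x":0,"y":0,"z":0.01,"ax":0,"ay":0,"az":0,"hand":-0.5},{"x":0,"y":0,"z":0.03,"ax":0,"ay":0,"az":0,"hand":-0.5},{"x":0,"y":0,"z":0.06,"ax":0,"ay":0,"az":0,"hand":-0.5},{"x":0,"y":0,"z":0.1,"ax":0,"ay":0,"az":0,"hand":-0.5},{"x":0,"y":0,"z":0.14,"ax":0,"ay":0,"az":0,"hand":-0.5}]'

```text
time_s: 4.68
eef_pos: [599.2, -108.9, 224.0]
ee_rot: [0.608, -0.042, 0.792, 0.031]
force: [-0.5, 0.1, -2.6]
grip_width: 0.608
```

```bash
python3 - <<'E'
from h import *
s,p,R=cur(); print(s["time_s"],p.round(1),s["joints"].round(3),s["force"].round(1),s["grip_width"])
# placement: bottle axis in tool frame assumed nominal
ax=np.array([np.cos(.103),np.sin(.103),1])/2**.5; foot=np.array([539.6,-113.6,34.7]); tcp0=np.array([599.7,-109,82.4])
aT=R.inv().apply(ax); fT=R.inv().apply(foot-tcp0)
print("axis,foot in tool",aT.round(3),fT.round(1))
Rg=goalR(-.262+np.pi/4,.154); print("upright?",Rg.apply(aT).round(3))
for z in (110,60):
  tgt=np.array([593.8,157.5,z])-Rg.apply(fT); print("tcp",tgt.round(1)); delta(tgt,Rg)
E
```

```text
4.675 [ 599.2 -108.9  224. ] [-0.326  0.664  1.002 -0.11   1.713 -2.004] [-0.5  0.1 -2.6] 0.6075794701331689
axis,foot in tool [-0.866 -0.001  0.501] [ 61.6   1.7 -45.9]
upright? [ 0.001 -0.001  1.   ]
tcp [602.9 157.2 186.3]
d mm [  3.7 266.1 -37.7] rv [ 0.102 -0.778  0.047]
tcp [602.9 157.2 136.3]
d mm [  3.7 266.1 -87.7] rv [ 0.102 -0.778  0.047]
```

Emit:
carry_out --targets '[{"x":-0.01,"y":0.015,"z":0,"ax":0.017,"ay":-0.13,"az":0.008,"hand":-0.5},{"x":-0.02,"y":0.035,"z":0,"ax":0.034,"ay":-0.26,"az":0.016,"hand":-0.5},{"x":-0.03,"y":0.06,"z":0,"ax":0.051,"ay":-0.39,"az":0.024,"hand":-0.5},{"x":-0.03,"y":0.085,"z":0,"ax":0.068,"ay":-0.52,"az":0.032,"hand":-0.5},{"x":-0.03,"y":0.11,"z":0,"ax":0.085,"ay":-0.65,"az":0.04,"hand":-0.5}]'

```text
time_s: 5.3
eef_pos: [569.1, 1.8, 223.1]
ee_rot: [0.831, -0.04, 0.552, 0.061]
force: [0.2, 0.4, -2.7]
grip_width: 0.609
```

Emit:
carry_out --targets '[{"x":0,"y":0.035,"z":0,"ax":0.017,"ay":-0.128,"az":0.007,"hand":-0.5},{"x":0,"y":0.075,"z":0,"ax":0.017,"ay":-0.128,"az":0.007,"hand":-0.5},{"x":0.015,"y":0.115,"z":0,"ax":0.017,"ay":-0.128,"az":0.007,"hand":-0.5},{"x":0.034,"y":0.156,"z":-0.01,"ax":0.017,"ay":-0.128,"az":0.007,"hand":-0.5},{"x":0.034,"y":0.156,"z":-0.02,"ax":0.017,"ay":-0.128,"az":0.007,"hand":-0.5}]'

```text
time_s: 5.92
eef_pos: [603.6, 159.4, 202.1]
ee_rot: [0.863, -0.039, 0.499, 0.068]
force: [-0.1, -0.1, -3.2]
grip_width: 0.615
```

```bash
cat > chk.py <<'E'
from h import *
import sys
aT=np.array([-.866,-.001,.501]); fT=np.array([61.6,1.7,-45.9])
s,p,R=cur(); print(s["time_s"],p.round(1),s["joints"].round(3),s["force"].round(1),s["grip_width"])
foot=p+R.apply(fT); ax=R.apply(aT); print("foot",foot.round(1),"axis",ax.round(3))
a=viewer.capture("scene");b=viewer.capture("top"); S=[]
for n,i in (("top",b),("scene",a)):
    c=np.mean([h.mean(0) for h in map(lambda h:proj(n,h),hullpts(foot,ax))],0).astype(int); x0,y0=max(c[0]-50,0),max(c[1]-50,0)
    k=cv2.resize(i[y0:y0+100,x0:x0+100],None,fx=4,fy=4,interpolation=2)
    if len(sys.argv)>2:
      for h in hullpts(foot,ax): cv2.polylines(k,[((cv2.convexHull(proj(n,h).astype(np.float32))-[x0,y0]+.5)*4).astype(int)],True,(255,0,255),1)
    S.append(k); print(n,"crop origin",x0,y0)
cv2.imwrite(sys.argv[1],np.hstack(S))
E
python3 chk.py pics/c1.png 1
```

```text
5.925 [603.6 159.4 202.1] [ 0.048  0.314  1.671  0.091  0.638 -1.739] [-0.1 -0.1 -3.2] 0.6149624010048625
foot [594.4 159.7 125.8] axis [ 0.001 -0.001  1.   ]
top crop origin 158 138
scene crop origin 184 152
```

View pics/c1.png

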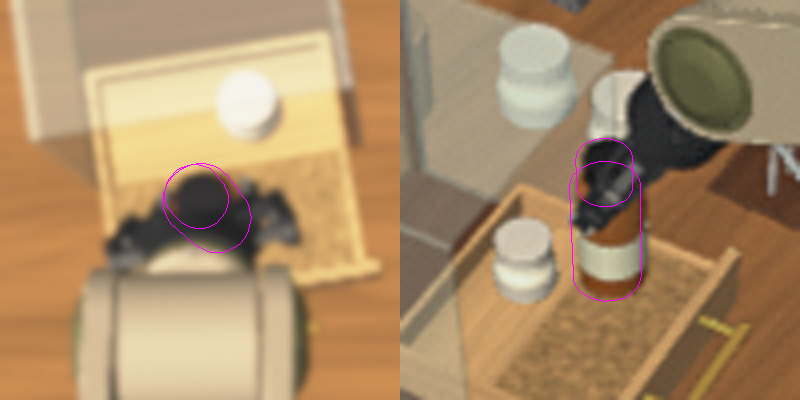

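Upright; the predicted outline matches within about 1.5 px. Now I'll descend.

Emit:
carry_out --targets '[{"x":0,"y":-0.002,"z":-0.015,"ax":0,"ay":0,"az":0,"hand":-0.5},{"x":0,"y":-0.002,"z":-0.03,"ax":0,"ay":0,"az":0,"hand":-0.5},{"x":0,"y":-0.002,"z":-0.043,"ax":0,"ay":0,"az":0,"hand":-0.5},{"x":0,"y":-0.002,"z":-0.053,"ax":0,"ay":0,"az":0,"hand":-0.5},{"x":0,"y":-0.002,"z":-0.06,"ax":0,"ay":0,"az":0,"hand":-0.5}]'

```text
time_s: 6.65
eef_pos: [603.4, 155.2, 141.6]
ee_rot: [0.863, -0.038, 0.499, 0.067]
force: [-0.2, -0.3, -2.5]
grip_width: 0.612
```

Emit:
carry_out --targets '[{"x":0,"y":0,"z":-0.0015,"ax":0,"ay":0,"az":0,"hand":-0.5},{"x":0,"y":0,"z":-0.003,"ax":0,"ay":0,"az":0,"hand":-0.5},{"x":0,"y":0,"z":-0.0045,"ax":0,"ay":0,"az":0,"hand":-0.5}]'

```text
time_s: 7.02
eef_pos: [603.6, 155.3, 138.1]
ee_rot: [0.864, -0.038, 0.498, 0.067]
force: [-0.4, -0.0, -2.6]
grip_width: 0.611
```

Emit:
carry_out --targets '[{"x":0,"y":0,"z":-0.0015,"ax":0,"ay":0,"az":0,"hand":-0.5},{"x":0,"y":0,"z":-0.003,"ax":0,"ay":0,"az":0,"hand":-0.5},{"x":0,"y":0,"z":-0.0045,"ax":0,"ay":0,"az":0,"hand":-0.5}]'

```text
time_s: 7.4
eef_pos: [603.5, 155.2, 133.2]
ee_rot: [0.863, -0.038, 0.498, 0.067]
force: [-0.6, 0.5, -2.8]
grip_width: 0.609
```

Emit:
carry_out --targets '[{"x":0,"y":0,"z":-0.0015,"ax":0,"ay":0,"az":0,"hand":-0.5},{"x":0,"y":0,"z":-0.003,"ax":0,"ay":0,"az":0,"hand":-0.5},{"x":0,"y":0,"z":-0.0045,"ax":0,"ay":0,"az":0,"hand":-0.5}]'

```text
time_s: 7.78
eef_pos: [603.4, 155.3, 128.7]
ee_rot: [0.863, -0.038, 0.499, 0.067]
force: [0.2, -0.1, -2.8]
grip_width: 0.61
```

Emit:
carry_out --targets '[{"x":0,"y":0,"z":-0.0015,"ax":0,"ay":0,"az":0,"hand":-0.5},{"x":0,"y":0,"z":-0.003,"ax":0,"ay":0,"az":0,"hand":-0.5},{"x":0,"y":0,"z":-0.0045,"ax":0,"ay":0,"az":0,"hand":-0.5}]'

```text
time_s: 8.15
eef_pos: [605.2, 155.5, 126.8]
ee_rot: [0.865, -0.038, 0.496, 0.066]
force: [-2.2, 1.9, 14.1]
grip_width: 0.611
```

Emit:
carry_out --targets '[{"x":0,"y":0,"z":0.001,"ax":0,"ay":0,"az":0,"hand":-0.5},{"x":0,"y":0,"z":0.002,"ax":0,"ay":0,"az":0,"hand":-0.5},{"x":0,"y":0,"z":0.002,"ax":0,"ay":0,"az":0,"hand":-0.5}]' --grip_force 30

```text
time_s: 8.52
eef_pos: [603.9, 155.3, 126.8]
ee_rot: [0.864, -0.038, 0.498, 0.066]
force: [1.7, 1.0, 3.2]
grip_width: 0.609
```

Emit:
carry_out --targets '[{"x":0,"y":0,"z":0,"ax":0,"ay":0,"az":0,"hand":0.25},{"x":0,"y":0,"z":0,"ax":0,"ay":0,"az":0,"hand":0.35},{"x":0,"y":0,"z":0,"ax":0,"ay":0,"az":0,"hand":0.5},{"x":0,"y":0,"z":0,"ax":0,"ay":0,"az":0,"hand":0.8},{"x":0,"y":0,"z":0,"ax":0,"ay":0,"az":0,"hand":1}]'

```text
time_s: 9.15
eef_pos: [603.4, 155.2, 126.1]
ee_rot: [0.863, -0.038, 0.499, 0.067]
force: [0.6, -0.1, 0.2]
grip_width: 0.997
```

```bash
python3 chk.py pics/c2.png 1
```

```text
9.15 [603.4 155.2 126.1] [ 0.04   0.412  1.757  0.129  0.455 -1.785] [ 0.6 -0.1  0.2] 0.9967104948306789
foot [594.2 155.5  49.8] axis [ 0.001 -0.001  1.   ]
top crop origin 162 142
scene crop origin 186 168
```

View pics/c2.png

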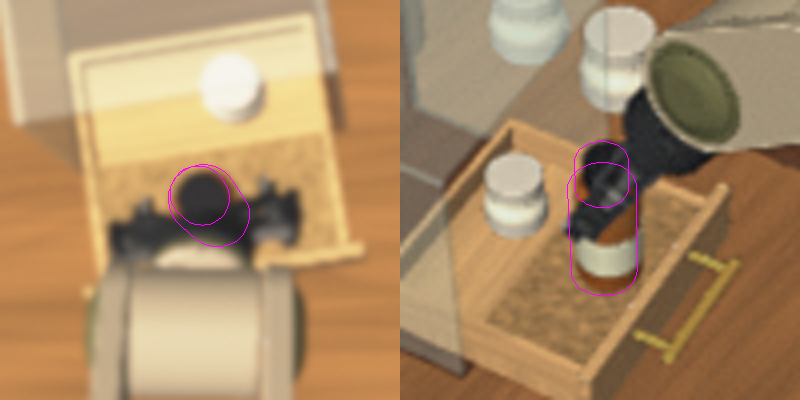

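The bottle stands free between the open jaws, with force about 0. I'll retreat along the tool axis.

Emit:
carry_out --targets '[{"x":-0.005,"y":-0.001,"z":0.009,"ax":0,"ay":0,"az":0,"hand":1},{"x":-0.013,"y":-0.002,"z":0.023,"ax":0,"ay":0,"az":0,"hand":1},{"x":-0.024,"y":-0.004,"z":0.042,"ax":0,"ay":0,"az":0,"hand":1},{"x":-0.037,"y":-0.006,"z":0.065,"ax":0,"ay":0,"az":0,"hand":1},{"x":-0.056,"y":-0.009,"z":0.097,"ax":0,"ay":0,"az":0,"hand":1}]'

```text
time_s: 9.88
eef_pos: [546.4, 146.1, 224.6]
ee_rot: [0.863, -0.038, 0.499, 0.067]
force: [-0.2, 0.1, -0.6]
grip_width: 0.997
```

```bash
cat > tr.py <<'E'
from h import *
q=(655.8,162.1,.154)
def W(x,y,z): c,s=np.cos(q[2]),np.sin(q[2]); return [q[0]+c*x-s*y,q[1]+s*x+c*y,z]
def L(p): c,s=np.cos(q[2]),np.sin(q[2]); d=np.array(p[:2])-q[:2]; return np.round([c*d[0]+s*d[1],-s*d[0]+c*d[1]],1)
E
python3 - <<'E'
from tr import *
s,p,R=cur(); print(s["time_s"],p,s["force"].round(1))
for P in ((-195,3,190),(-195,3,40)): delta(W(*P),goalR(.35,.154))
E
```

```text
9.875 [546.43903235 146.12098221 224.63552644] [-0.2  0.1 -0.6]
d mm [-83.8 -11.  -34.6] rv [-0.027  0.172  0.   ]
d mm [ -83.8  -11.  -184.6] rv [-0.027  0.172  0.   ]
```

Emit:
carry_out --targets '[{"x":-0.03,"y":-0.004,"z":0,"ax":0,"ay":0,"az":0,"hand":0},{"x":-0.06,"y":-0.008,"z":-0.005,"ax":-0.013,"ay":0.086,"az":0,"hand":-1},{"x":-0.084,"y":-0.011,"z":-0.03,"ax":-0.027,"ay":0.172,"az":0,"hand":-1},{"x":-0.084,"y":-0.011,"z":-0.07,"ax":-0.027,"ay":0.172,"az":0,"hand":-1},{"x":-0.084,"y":-0.011,"z":-0.1,"ax":-0.027,"ay":0.172,"az":0,"hand":-1}]'

```text
time_s: 10.5
eef_pos: [462.9, 135.2, 123.2]
ee_rot: [0.817, -0.044, 0.571, 0.063]
force: [0.9, -0.7, -0.6]
grip_width: 0.001
```

Emit:
carry_out --targets '[{"x":0,"y":0,"z":-0.035,"ax":0,"ay":0,"az":0,"hand":-1},{"x":0,"y":0,"z":-0.065,"ax":0,"ay":0,"az":0,"hand":-1},{"x":0,"y":0,"z":-0.084,"ax":0,"ay":0,"az":0,"hand":-1},{"x":0,"y":0,"z":-0.084,"ax":0,"ay":0,"az":0,"hand":-1}]'

```text
time_s: 11.0
eef_pos: [462.9, 135.2, 39.2]
ee_rot: [0.816, -0.044, 0.572, 0.063]
force: [-0.4, -0.0, 1.2]
grip_width: 0.0
```

```bash
python3 - <<'E'
from tr import *
s,p,R=cur(); print(s["time_s"],p,L(p),s["joints"].round(2),s["force"].round(1),s["grip_width"])
a=viewer.capture("scene");b=viewer.capture("top")
cv2.imwrite("pics/p1.png",np.hstack([cv2.resize(b[130:230,160:260],None,fx=4,fy=4,interpolation=2),cv2.resize(a[165:265,190:290],None,fx=4,fy=4,interpolation=2)]))
E
```

```text
11.0 [462.90122233 135.22582011  39.20417853] [-194.7    3. ] [ 0.01  0.37  2.09  0.14  0.34 -1.83] [-0.4 -0.   1.2] 0.0002445228524159675
```

View pics/p1.png

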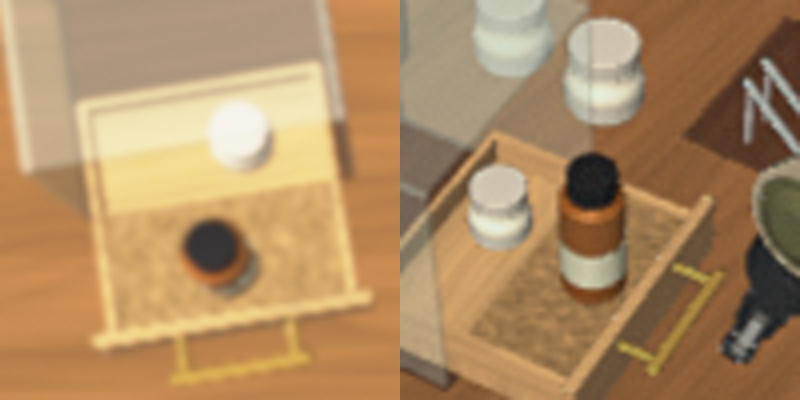

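The bottle and jar are standing (top crop (213,250) and (240,135)), and the closed fingers are in front of the handle bar. I'll make gentle contact, then push along caddy +x.

Emit:
carry_out --targets '[{"x":0.0059,"y":0.0009,"z":0,"ax":0,"ay":0,"az":0,"hand":-1},{"x":0.0119,"y":0.0018,"z":0,"ax":0,"ay":0,"az":0,"hand":-1},{"x":0.0168,"y":0.0026,"z":0,"ax":0,"ay":0,"az":0,"hand":-1},{"x":0.0217,"y":0.0034,"z":0,"ax":0,"ay":0,"az":0,"hand":-1},{"x":0.0257,"y":0.004,"z":0,"ax":0,"ay":0,"az":0,"hand":-1}]'

```text
time_s: 11.72
eef_pos: [489.5, 139.3, 39.3]
ee_rot: [0.817, -0.044, 0.572, 0.063]
force: [-0.8, 0.5, -0.0]
grip_width: 0.002
```

Emit:
carry_out --targets '[{"x":0.004,"y":0.0006,"z":0,"ax":0,"ay":0,"az":0,"hand":-1},{"x":0.0079,"y":0.0012,"z":0,"ax":0,"ay":0,"az":0,"hand":-1},{"x":0.0119,"y":0.0018,"z":0,"ax":0,"ay":0,"az":0,"hand":-1},{"x":0.0168,"y":0.0026,"z":0,"ax":0,"ay":0,"az":0,"hand":-1},{"x":0.0217,"y":0.0034,"z":0,"ax":0,"ay":0,"az":0,"hand":-1}]'

```text
time_s: 12.35
eef_pos: [511.1, 142.6, 39.2]
ee_rot: [0.817, -0.044, 0.572, 0.063]
force: [-2.3, -2.2, -0.6]
grip_width: -0.002
```

Emit:
carry_out --targets '[{"x":0.0059,"y":0.0009,"z":0,"ax":0,"ay":0,"az":0,"hand":-1},{"x":0.0119,"y":0.0018,"z":0,"ax":0,"ay":0,"az":0,"hand":-1},{"x":0.0178,"y":0.0028,"z":0,"ax":0,"ay":0,"az":0,"hand":-1},{"x":0.0237,"y":0.0037,"z":0,"ax":0,"ay":0,"az":0,"hand":-1},{"x":0.0296,"y":0.0046,"z":0,"ax":0,"ay":0,"az":0,"hand":-1}]'

```text
time_s: 12.98
eef_pos: [540.8, 147.3, 39.3]
ee_rot: [0.817, -0.044, 0.572, 0.063]
force: [-0.5, -2.3, -0.9]
grip_width: -0.001
```

Emit:
carry_out --targets '[{"x":0.0059,"y":0.0009,"z":0,"ax":0,"ay":0,"az":0,"hand":-1},{"x":0.0119,"y":0.0018,"z":0,"ax":0,"ay":0,"az":0,"hand":-1},{"x":0.0178,"y":0.0028,"z":0,"ax":0,"ay":0,"az":0,"hand":-1},{"x":0.0237,"y":0.0037,"z":0,"ax":0,"ay":0,"az":0,"hand":-1},{"x":0.0296,"y":0.0046,"z":0,"ax":0,"ay":0,"az":0,"hand":-1}]'

```text
time_s: 13.6
eef_pos: [570.5, 151.9, 39.3]
ee_rot: [0.817, -0.044, 0.572, 0.063]
force: [-2.4, -2.1, -0.6]
grip_width: 0.001
```

```bash
python3 - <<'E'
from tr import *
s,p,R=cur(); print(s["time_s"],p,L(p),s["joints"].round(2),s["force"].round(1))
a=viewer.capture("scene");b=viewer.capture("top")
cv2.imwrite("pics/p2.png",np.hstack([cv2.resize(b[120:220,160:260],None,fx=4,fy=4,interpolation=2),cv2.resize(a[155:255,180:280],None,fx=4,fy=4,interpolation=2)]))
E
```

```text
13.6 [570.49541897 151.90307769  39.32718014] [-85.9   3. ] [ 0.05  0.54  1.78  0.08  0.48 -1.74] [-2.4 -2.1 -0.6]
```

View pics/p2.png

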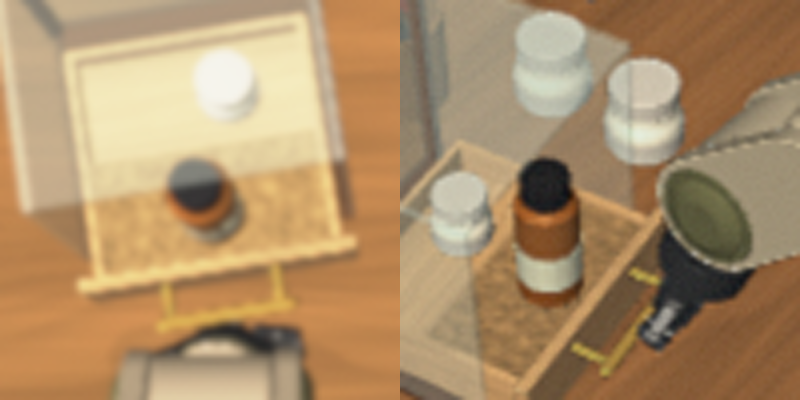

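The tray is sliding smoothly with both standing. I'll continue and slow down towards the stop.

Emit:
carry_out --targets '[{"x":0.0059,"y":0.0009,"z":0,"ax":0,"ay":0,"az":0,"hand":-1},{"x":0.0109,"y":0.0017,"z":0,"ax":0,"ay":0,"az":0,"hand":-1},{"x":0.0158,"y":0.0025,"z":0,"ax":0,"ay":0,"az":0,"hand":-1},{"x":0.0208,"y":0.0032,"z":0,"ax":0,"ay":0,"az":0,"hand":-1},{"x":0.0247,"y":0.0038,"z":0,"ax":0,"ay":0,"az":0,"hand":-1}]'

```text
time_s: 14.32
eef_pos: [595.1, 155.7, 39.3]
ee_rot: [0.817, -0.044, 0.572, 0.063]
force: [-2.6, -0.1, 1.8]
grip_width: -0.001
```

Emit:
carry_out --targets '[{"x":0.003,"y":0.0005,"z":0,"ax":0,"ay":0,"az":0,"hand":-1},{"x":0.005,"y":0.0008,"z":0,"ax":0,"ay":0,"az":0,"hand":-1},{"x":0.007,"y":0.0011,"z":0,"ax":0,"ay":0,"az":0,"hand":-1},{"x":0.0089,"y":0.0014,"z":0,"ax":0,"ay":0,"az":0,"hand":-1}]'

```text
time_s: 14.82
eef_pos: [599.8, 156.9, 37.2]
ee_rot: [0.814, -0.044, 0.576, 0.063]
force: [-23.2, -5.6, 6.0]
grip_width: -0.0
```

The force rose to 23 N at the stop. I'll back off and look.

Emit:
carry_out --targets '[{"x":-0.006,"y":-0.001,"z":0,"ax":0,"ay":0,"az":0,"hand":-1},{"x":-0.02,"y":-0.003,"z":0,"ax":0,"ay":0,"az":0,"hand":-1},{"x":-0.05,"y":-0.008,"z":0,"ax":0,"ay":0,"az":0,"hand":-1},{"x":-0.09,"y":-0.014,"z":0.02,"ax":0,"ay":0,"az":0,"hand":-1},{"x":-0.13,"y":-0.02,"z":0.05,"ax":0,"ay":0,"az":0,"hand":-1}]'

```text
time_s: 15.45
eef_pos: [472.5, 136.8, 89.6]
ee_rot: [0.817, -0.044, 0.572, 0.063]
force: [0.4, -0.2, 2.6]
grip_width: -0.002
```

```bash
python3 - <<'E'
from tr import *
s,p,R=cur(); print(s["time_s"],p,L(p),s["force"].round(1))
a=viewer.capture("scene");b=viewer.capture("top")
for P in ((-40,3,55),(0,-115,72),(0,115,72)): print(P,"crop px top",((proj("top",W(*P))[0]-[160,110]+.5)*4).round(),"scene",((proj("scene",W(*P))[0]-[170,150]+.5)*4+[400,0]).round())
cv2.imwrite("pics/p3.png",np.hstack([cv2.resize(b[110:210,160:260],None,fx=4,fy=4,interpolation=2),cv2.resize(a[150:250,170:270],None,fx=4,fy=4,interpolation=2)]))
E
```

```text
15.45 [472.53137056 136.83106285  89.55852379] [-185.     3.1] [ 0.4 -0.2  2.6]
(-40, 3, 55) crop px top [221. 317.] scene [645. 329.]
(0, -115, 72) crop px top [349. 243.] scene [674. 207.]
(0, 115, 72) crop px top [ 79. 291.] scene [529. 390.]
```

View pics/p3.png

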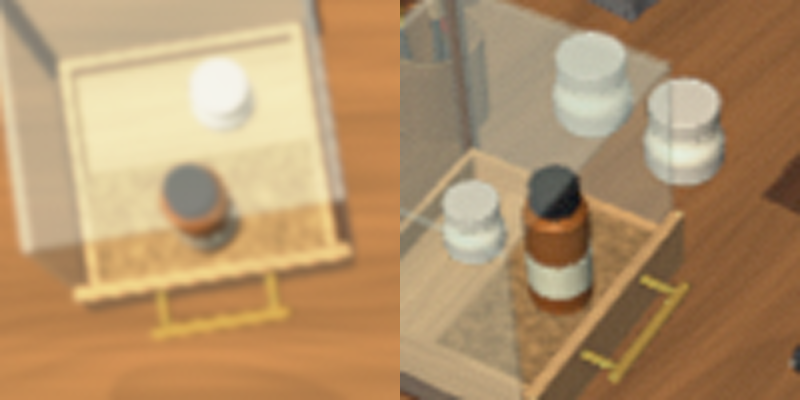

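The panel reads about 4–10 mm from my nominal shut line, within hood-fit uncertainty but not conclusive. I'll press again a bit harder to see whether the stop is hard.

Emit:
carry_out --targets '[{"x":0.03,"y":0.005,"z":-0.025,"ax":0,"ay":0,"az":0,"hand":-1},{"x":0.06,"y":0.01,"z":-0.05,"ax":0,"ay":0,"az":0,"hand":-1},{"x":0.09,"y":0.014,"z":-0.05,"ax":0,"ay":0,"az":0,"hand":-1},{"x":0.11,"y":0.017,"z":-0.05,"ax":0,"ay":0,"az":0,"hand":-1},{"x":0.12,"y":0.0185,"z":-0.05,"ax":0,"ay":0,"az":0,"hand":-1}]'

```text
time_s: 16.18
eef_pos: [594.9, 155.6, 38.9]
ee_rot: [0.817, -0.044, 0.571, 0.063]
force: [0.5, 0.2, 0.2]
grip_width: 0.004
```

Emit:
carry_out --targets '[{"x":0.003,"y":0.0005,"z":0,"ax":0,"ay":0,"az":0,"hand":-1},{"x":0.005,"y":0.0008,"z":0,"ax":0,"ay":0,"az":0,"hand":-1},{"x":0.007,"y":0.001,"z":0,"ax":0,"ay":0,"az":0,"hand":-1},{"x":0.007,"y":0.001,"z":0,"ax":0,"ay":0,"az":0,"hand":-1}]'

```text
time_s: 16.68
eef_pos: [599.1, 156.5, 38.6]
ee_rot: [0.816, -0.044, 0.573, 0.063]
force: [-6.0, -0.4, 1.5]
grip_width: 0.0
```

Emit:
carry_out --targets '[{"x":0.002,"y":0.0003,"z":0,"ax":0,"ay":0,"az":0,"hand":-1},{"x":0.004,"y":0.0006,"z":0,"ax":0,"ay":0,"az":0,"hand":-1},{"x":0.004,"y":0.0006,"z":0,"ax":0,"ay":0,"az":0,"hand":-1}]'

```text
time_s: 17.05
eef_pos: [599.9, 157.0, 36.8]
ee_rot: [0.813, -0.044, 0.577, 0.063]
force: [-21.1, -4.8, 4.1]
grip_width: -0.004
```

It's a hard stop at the same place (599–600 mm) at 6 N and at 21 N, while sliding took only about 2.5 N, so the tray is shut. I'll retreat gently and make a final check.

Emit:
carry_out --targets '[{"x":-0.004,"y":-0.0006,"z":0,"ax":0,"ay":0,"az":0,"hand":-1},{"x":-0.012,"y":-0.002,"z":0,"ax":0,"ay":0,"az":0,"hand":-1},{"x":-0.04,"y":-0.006,"z":0,"ax":0,"ay":0,"az":0,"hand":-1},{"x":-0.08,"y":-0.012,"z":0.02,"ax":0,"ay":0,"az":0,"hand":-1},{"x":-0.131,"y":-0.02,"z":0.05,"ax":0,"ay":0,"az":0,"hand":-1}]'

```text
time_s: 17.68
eef_pos: [472.4, 136.9, 89.7]
ee_rot: [0.817, -0.044, 0.572, 0.063]
force: [1.0, -1.1, 1.4]
grip_width: -0.002
```

Emit:
carry_out --targets '[{"x":0,"y":0,"z":0.02,"ax":0,"ay":0,"az":0,"hand":-1},{"x":0,"y":0,"z":0.02,"ax":0,"ay":0,"az":0,"hand":-1},{"x":0,"y":0,"z":0.02,"ax":0,"ay":0,"az":0,"hand":-1}]'

```text
time_s: 18.05
eef_pos: [473.7, 137.1, 108.7]
ee_rot: [0.817, -0.044, 0.572, 0.063]
force: [0.1, 0.9, -0.3]
grip_width: -0.001
```

```bash
python3 - <<'E'
from tr import *
a=viewer.capture("scene");b=viewer.capture("top")
cv2.imwrite("pics/f.png",np.hstack([cv2.resize(b[100:220,150:350],None,fx=2,fy=2,interpolation=2),cv2.resize(a[130:250,150:350],None,fx=2,fy=2,interpolation=2)]))
t0=cv2.imread("pics/top0.png"); s0=cv2.imread("pics/scene0.png"); g=lambda i:cv2.cvtColor(i,6).astype(np.float32)
# tray travel: match handle patch of the first top view
T=t0[205:228,198:240]; r=cv2.matchTemplate(cv2.resize(b[150:235,170:270],None,fx=4,fy=4,interpolation=2),cv2.resize(T,None,fx=4,fy=4,interpolation=2),5)
_,m,_,l=cv2.minMaxLoc(r); d=np.array(l)/4+[170,150]-[198,205]; print("handle shift px",d,m)
base=proj("top",W(-150,3,55))[0]
for k in (100,105,110,115,120,125): print(k,(proj("top",W(-150+k,3,55))[0]-base).round(1))
print("green diff",np.abs(g(b)-g(t0))[165:218,316:342].mean())
E
```

```text
handle shift px [ -4.75 -32.  ] 0.9775611162185669
100 [ -4.8 -29.2]
105 [ -5.  -30.6]
110 [ -5.2 -32. ]
115 [ -5.5 -33.5]
120 [ -5.7 -34.9]
125 [ -5.9 -36.3]
green diff 0.32510886
```

View pics/f.png

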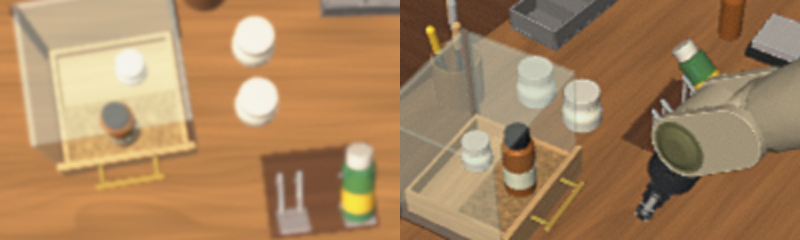

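```bash
python3 -c "from rig import finish_job; print(finish_job())"
```

```text
the job is handed in; nothing more can be done
None
```

The amber bottle is standing on the cork mat, the tray is shut, and the job is handed in at about 18 s of robot time.

**What I did:** I gripped the bottle by its upper body and lifted it clear of the rack. After turning it upright, I lowered it until I felt the mat at about 14 N. I eased off to about 3 N, let go with the tray still open, and pushed the tray in by its handle at about 0.05 m/s.

**Last checks that passed:**
- **Bottle and jar:** the final pictures show both standing inside the hood. The bottle's position works out at about x = 48 mm in the caddy frame, inside the 22–100 mm allowed.
- **Green bottle:** the top view of it is unchanged from the start.
- **Arm:** it is clear of everything.

**One check that disagreed:** the top view puts the panel and handle 5–6 mm further out than I calculated for a shut tray, and the scene view about 4 mm. I pressed a second time, and the tray stopped in the same place (within 1 mm) at 6 N and at 21 N, while sliding it took only about 2.5 N. The tray travelled about 110 mm, within the stated 105–125 mm. I therefore took it as fully shut and put the offset down to error in my fit of the hood.

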